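# Snap the red-capped culture tube shut

## Task

The wooden rack holds four culture tubes whose snap caps all stand in the raised, vented position. Seal only the tube with the red cap: press its cap straight down, gently, with your fingertips on its top until it is fully home, then withdraw. Leave the tube standing in its hole, do not grip or lift anything, and do not touch the three blue-capped tubes beside it, the other tube rack or the plastic cup.

Things in the scene. Friction and masses are not known exactly. Their poses are not given: they have to be found in the camera images.
- red_cap_top (a point): Centre of the flat top of the red snap cap, a ribbed disc 20 mm across and 14 mm tall on top of its tube. About 112 mm above the bench while vented and 105 mm when home. z axis points up out of the cap.
- red_cap (a joint): How far the red cap is pressed down on its tube, m: 0 to 0.001 = vented (start), 0.007 = fully home against a firm stop. It slides stiffly, resisting with about 5 N all the way, and stays where it is left; there is no spring. Reach the stop slowly (30 mm/s or less): a jab of over 55 N would split the thin tube.
- red_tube: Loose clear plastic round-bottomed culture tube, 17 mm across and 100 mm long, about 30 g with its cap, standing upright in one of the rack's four holes (which one varies). Origin at the tube's bottom end, z up along the tube. The red cap sits on it.
- blue_cap_a_top (a point): Centre of the top of the first blue snap cap, same make and height as the red one; to be left alone.
- blue_cap_a (a joint): How far the first blue cap is pressed down, m: near 0 = vented; must stay so. 0.007 would be home. Same stiffness as the red one.
- blue_tube_a: First blue-capped culture tube, same size as the red-capped one, loose in the rack. Origin at its bottom end, z up.
- blue_cap_b_top (a point): Centre of the top of the second blue snap cap; to be left alone.
- blue_cap_b (a joint): How far the second blue cap is pressed down, m: near 0 = vented; must stay so.
- blue_tube_b: Second blue-capped culture tube, same size, loose in the rack. Origin at its bottom end, z up.
- blue_cap_c_top (a point): Centre of the top of the third blue snap cap; to be left alone.
- blue_cap_c (a joint): How far the third blue cap is pressed down, m: near 0 = vented; must stay so.
- blue_tube_c: Third blue-capped culture tube, same size, loose in the rack. Origin at its bottom end, z up.
- rack: Plywood tube rack with the four culture tubes, base 124 mm square, 72 mm tall, about 350 g, standing loose on the bench. Four holes 19 mm across in a square, centres 55 mm apart (27.5 mm from the rack's middle along its x and y); the tubes' bottoms rest 3 mm above the bench. Origin at the centre of the underside, z up.
- spare_rack: Bystander: another plywood rack of the same size, loose on the bench, with three conical tubes with blue screw caps lodged in it, 122 mm tall overall. Its centre is 180 to 210 mm from the centre of the work rack. Origin at the centre of the underside.
- cup: Bystander: empty clear plastic cup, 90 mm across the rim, 105 mm tall, very light, standing on the bench on the opposite side of the work rack, 180 to 210 mm from its centre. Origin at the centre of the underside.

How it is judged:
By the outcome, as a careful person would: the job done as asked, in the order asked, and still so for the second after the job is handed in, with the robot touching nothing.
It also fails if it takes over 38 s, if anything falls off the work surface, if the arm or the gripper's body presses on something with over 40 N, if the wrist force passes 120 N, or if a joint passes its speed limit or range.

## Robot

A 6-joint arm with a two-finger parallel gripper is mounted at the origin on the work surface. World frame = base frame: x ahead of the robot, y to its left, z up, the work surface at z = 0. Lengths are in m, angles in degrees, forces in N, time in s.
With the tool pointing down it reaches from about 0.35 to 0.875 m from the base axis. Payload 4.2 kg.
Tool frame: the origin (TCP) lies midway between the tips of the shut fingers; the grasp point (between the pads) lies 19 mm behind it; z points along the fingers, y is the line along which they close (so a half turn about z gives the same grasp; the last joint's range is limited). The gripper opens to 87 mm and grips with 3 to 60 N. Pads are 19 mm wide; open, the fingers measure 117 mm over their backs; the gripper's body (75 mm by 190 mm) begins 51 mm behind the grasp point.
Start: joints at [80.077, 22.042, 0.453, 0, -68.411, -14.817], TCP at [0.262, 0.568, 0.223] pointing down, gripper open.
Joint ranges: [-179.83, 179.83], [-69.29, 118.12], [-61.27, 80.66], [-181.25, 117.63], [-171.15, -9.14], [-177.46, 177.46]. Speed limits (degrees/s): [159.86, 159.86, 180, 180, 180, 180].

## Interface

Orientations are given as [roll, pitch, yaw] about the fixed x, y, z axes, in that order (R = Rz(yaw) Ry(pitch) Rx(roll)).
In Python, from workcell import env gives the robot as it stands. The module is installed in compiled form; this text tells all that it offers. Calls block until the motion is done:
- env.goto(position, orientation): joint-space move of the TCP to a pose.
- env.move_straight(position, rotation=None, rate=0.15, force_limit=None): straight line of the TCP; rotation=None keeps the orientation; rate is the mean speed in m/s. With force_limit (N) it stops when the force on the tool has changed by that much, and returns True; else False.
- env.set_joints(angles): joint-space move.
- env.gripper_to(opening, grasp_force=None): opening from 0.0 (shut) to 1.0 (fully open); grasp_force is the grip in N (None keeps the last); returns when the fingers have stopped.
- env.dwell(seconds).
- env.inverse_kinematics(position, orientation): joint angles nearest the present ones, or None.
- env.read_state(): the state.
- env.grab_frame(name): name is "side" or "top"; returns a dict with "image" (420x560x3 uint8, blue, green, red), "fx", "fy", "cx", "cy" (pixels), "position" and "orientation" of the camera in the world. Camera axes: x right, y up, looking along -z (the intrinsics and any distortion apply to the point x, -y, -z); pixel columns grow to the right and rows downward; lengths in m; the calibration is good to about 2 mm. A picture is of the moment at which its call begins. There is no depth.
A pose or a line that the arm cannot do raises env.Unreachable and nothing moves.
- env.close_job(): hands the job in; it is judged then, once.
Trained networks look in a picture, given as the dict that the camera call returned (one of the last four; its "shot" number tells which), for a name from the list of things; names that differ only in an ending like _2 or _b are one class to them, and where a whole thing is asked for, a point or a joint stands for the part that bears it (a point fixed in the world has none). Each returns a list of dicts, best first, with "score" (0 to 1); they miss things now and then, are a little off and sometimes report something else, mostly with a low value. They report only what shows in the picture. A call takes as long as a camera call.
- env.search_frame(picture, thing): "xyz" ([x, y, z] in m, in world coordinates, good to about 4 mm: the middle of the surface that is visible of it).
- env.trace(picture, thing): "mask" (420x560 bool, what is visible of it).
The state is a dict: "clock": time; "joint_positions": joint angles; "qvel": joint speeds; "joint_torque": joint torques, N m; "position": TCP position; "tool_rot": TCP orientation; "force": force on the tool from outside, world axes, zero at the start; "wrist_torque": the same for the moment, N m; "opening": opening from 0.0 (shut) to 1.0 (fully open); "finger_force": force on a finger pad.
Only numpy, scipy, OpenCV 4.12 (cv2) and the standard library are available. Lean on these libraries where they do the work, as an engineer would, in place of code of your own. Each camera call takes 0.05 s, during which the arm holds its last target. There are 200 camera calls.

## Working session

There is one attempt and no reset: what is moved stays moved. The work goes in short steps, each a Python script; the robot and the scene stay as the last script left them, time stands still between calls to the robot, and variables do not carry over. Pictures are saved under pics/ and viewed, at most 10 in all, crops included, and the job is handed in when it is done.

```bash
mkdir -p pics; cat > h.py <<'E'
import numpy as np, cv2
from scipy.spatial.transform import Rotation as R
from workcell import env
def ray(f,u,v):
    d=np.array([(u-f["cx"])/f["fx"],-(v-f["cy"])/f["fy"],-1.0])
    o=np.array(f["orientation"],float)
    M=o if o.shape==(3,3) else R.from_euler('xyz',o,degrees=True).as_matrix()
    d=M@d; return np.array(f["position"],float),d/np.linalg.norm(d)
def onz(f,u,v,z):
    p,d=ray(f,u,v); return p+d*(z-p[2])/d[2]
def tri(a,b):
    A=0;B=0
    for p,d in (a,b):
        P=np.eye(3)-np.outer(d,d); A=A+P; B=B+P@p
    return np.linalg.solve(A,B)
E
python3 - <<'E'
from h import *
fs={}
for n in("side","top"):
    f=env.grab_frame(n); fs[n]=f
    print(n,{k:v for k,v in f.items() if k!="image"})
    for t in("red_cap_top","red_cap","blue_cap_a_top","rack","spare_rack","cup"):
        for r in env.search_frame(f,t)[:4]: print(t,np.round(r["xyz"],3),round(r["score"],2))
    for r in env.trace(f,"red_cap")[:1]:
        v,u=np.nonzero(r["mask"]); print("mask",u.mean(),v.mean(),u.min(),u.max(),v.min(),v.max(),r["score"])
cv2.imwrite("pics/a.png",cv2.resize(np.vstack([fs["side"]["image"],fs["top"]["image"]]),(400,600)))
cv2.imwrite("pics/s.png",fs["side"]["image"]);cv2.imwrite("pics/t.png",fs["top"]["image"])
print(env.read_state())
E
```

```text
side {'fx': 461.60929785689, 'fy': 461.60929785689, 'cx': 279.4078925038808, 'cy': 213.93214107679742, 'position': array([ 0.16420697, -0.64028072,  0.54771577]), 'orientation': array([ 61.9402421 ,   1.17583912, -30.49395405]), 'shot': 1}
red_cap_top [ 0.513 -0.094  0.107] 0.66
blue_cap_a_top [ 0.526 -0.169  0.107] 0.43
rack [ 0.506 -0.153  0.072] 0.86
spare_rack [0.605 0.022 0.071] 0.88
cup [ 0.483 -0.141  0.09 ] 0.36
mask 297.2056074766355 282.5140186915888 292 302 277 288 0.35
top {'fx': 384.03008657508167, 'fy': 384.03008657508167, 'cx': 284.5757111481009, 'cy': 204.18794652107073, 'position': array([0.48700508, 0.0530794 , 0.80237794]), 'orientation': array([  6.88988207,  -1.00337425, -89.9557731 ]), 'shot': 2}
red_cap_top [ 0.508 -0.089  0.108] 0.54
red_cap [ 0.511 -0.087  0.112] 0.68
blue_cap_a_top [ 0.528 -0.162  0.111] 0.64
blue_cap_a_top [ 0.557 -0.117  0.112] 0.23
rack [ 0.52  -0.118  0.071] 0.85
rack [ 0.51  -0.092  0.109] 0.5
spare_rack [0.611 0.035 0.071] 0.87
cup [ 0.445 -0.315  0.06 ] 0.65
mask 355.65060240963857 237.67469879518072 351 361 233 242 0.47
{'clock': 0.8, 'joint_positions': array([ 8.00762547e+01,  2.20401041e+01,  4.54231385e-01, -2.07528320e-03,
       -6.84105911e+01, -1.48175226e+01]), 'qvel': array([ 0.0084216 ,  0.01968827, -0.05547529,  0.01485106, -0.07320403,
        0.04880652]), 'joint_torque': array([-4.03033555e-04, -3.90413868e+01,  1.87613654e+01,  4.22405362e+00,
        1.54959632e-02, -2.85443571e-05]), 'position': array([0.26152799, 0.56763858, 0.2225723 ]), 'tool_rot': array([-1.79997075e+02,  2.76991293e-03, -2.47420313e+01]), 'force': array([-0.17552425,  0.29925065,  0.68833756]), 'wrist_torque': array([-0.04371502, -0.01478728, -0.02243332]), 'finger_force': 0.0, 'opening': 0.9979324454374927}
```

View pics/s.png

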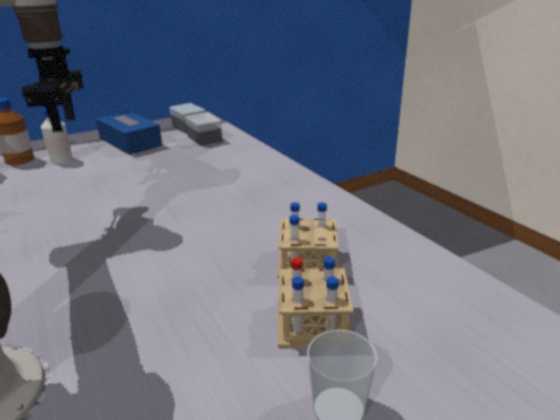

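View pics/t.png

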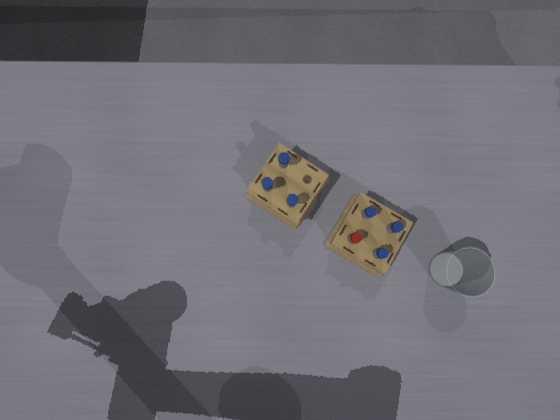

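The side view shows the red cap at about (297,263), and the network's side mask at (297,283) is the blue cap in front of it. The top view shows red at (356,238) and blue at (371,212), (397,227) and (382,253). I'll find red by colour in both views, triangulate it, then move above it with the fingers shut.

```bash
cat >> h.py <<'E'
def red(f,box):
    im=f["image"].astype(int); m=(im[...,2]>90)&(im[...,2]>2*im[...,1])&(im[...,2]>2*im[...,0])
    u0,u1,v0,v1=box; k=np.zeros_like(m); k[v0:v1,u0:u1]=m[v0:v1,u0:u1]
    v,u=np.nonzero(k); return u.mean(),v.mean(),len(u),u.min(),u.max(),v.min(),v.max()
E
python3 - <<'E'
from h import *
s=env.grab_frame("side");t=env.grab_frame("top")
a=red(s,(280,315,245,290));b=red(t,(340,372,222,252));print(a,b)
r1,r2=ray(s,*a[:2]),ray(t,*b[:2])
print("tri",tri(r1,r2),"top@.112",onz(t,*b[:2],.110),"side@.105",onz(s,*a[:2],.106))
for uv in((371,212),(397,227),(382,253)):print(onz(t,*uv,.110))
cv2.imwrite("pics/c.png",np.hstack([cv2.resize(s["image"][230:310,260:360],(400,320),interpolation=0),cv2.resize(t["image"][190:270,320:420],(400,320),interpolation=0)]))
E
```

```text
(np.float64(296.25), np.float64(262.94166666666666), 120, np.int64(291), np.int64(301), np.int64(257), np.int64(269)) (np.float64(355.5656565656566), np.float64(237.2020202020202), 99, np.int64(350), np.int64(361), np.int64(232), np.int64(242))
tri [ 0.51156364 -0.08818059  0.10539257] top@.112 [ 0.51108707 -0.08707596  0.11      ] side@.105 [ 0.5114355  -0.08904683  0.106     ]
[ 0.55683017 -0.11622897  0.11      ]
[ 0.52962724 -0.16283343  0.11      ]
[ 0.48285402 -0.13412552  0.11      ]
```

View pics/c.png

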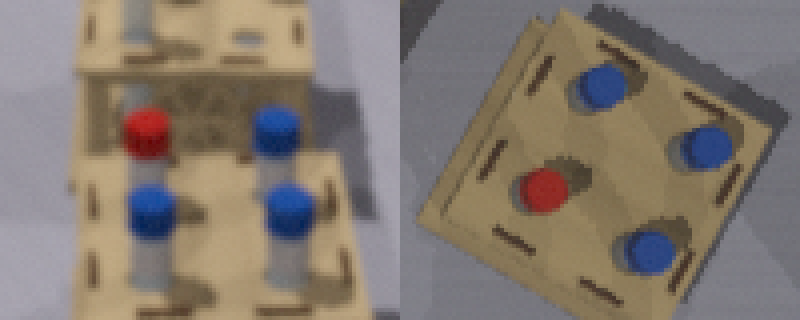

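Triangulated centre is (0.511, -0.088). The neighbours are about 54 mm away, which matches the given 55 mm. Next I shut the fingers, lift and go above.

```bash
python3 - <<'E'
from h import *
env.gripper_to(0.0)
p=env.read_state()["position"]; env.move_straight([p[0],p[1],.30],rate=.2)
for yaw in(-110,-65,-30,0,30,60,-90,90):
    q=env.inverse_kinematics([.511,-.088,.16],[180,0,yaw]); print(yaw,None if q is None else np.round(q))
j=env.read_state()["joint_positions"].copy()
best=-110
env.goto([.511,-.088,.25],[180,0,best])
env.move_straight([.511,-.088,.135],rate=.08)
s=env.grab_frame("side");t=env.grab_frame("top");st=env.read_state();print(st["clock"],st["position"],st["tool_rot"],st["force"],st["opening"],st["joint_positions"])
cv2.imwrite("pics/d.png",np.hstack([cv2.resize(s["image"][200:300,250:350],(400,400)),cv2.resize(t["image"][180:280,310:410],(400,400))]))
E
```

```text
-110 [  8.  15. -20.   0. -55. -28.]
-65 [  8.  15. -20.   0. -55.  17.]
-30 [  8.  15. -20.   0. -55.  52.]
0 [  8.  15. -20.   0. -55.  82.]
30 [  8.  15. -20.   0. -55. 112.]
60 [  8.  15. -20.   0. -55. 142.]
-90 [  8.  15. -20.   0. -55.  -8.]
90 [  8.  15. -20.   0. -55. 172.]
7.1333 [ 0.5112728  -0.08799977  0.13546864] [-1.79945297e+02  2.40145898e-02 -1.09997990e+02] [ 0.71071954 -0.20381551 -0.67167005] 0.006216329505613164 [ 8.17707657e+00  1.65774596e+01 -2.14943530e+01  5.92426942e-03
 -5.18686273e+01 -2.81787337e+01]
```

View pics/d.png

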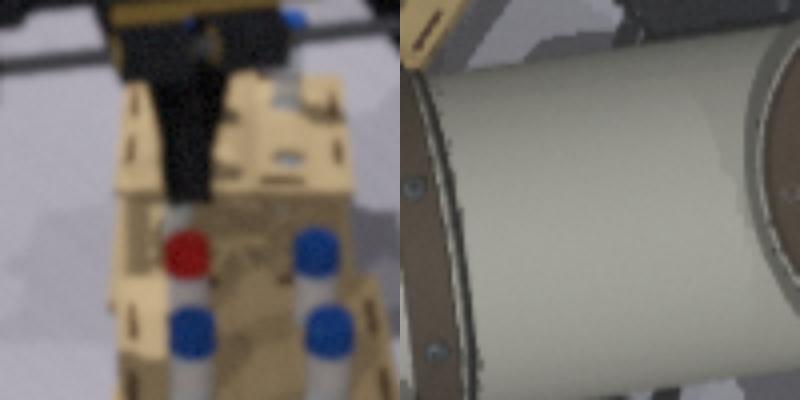

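The shut fingertips (tip at about (297,250) in the side view) stand directly above the red cap (297,263) and clear of the blue ones. Now I press slowly.

```bash
python3 - <<'E'
from h import *
r=lambda:(lambda s:(round(s["clock"],2),np.round(s["position"],4),np.round(s["force"],1)))(env.read_state())
print(env.move_straight([.511,-.088,.114],rate=.04,force_limit=4),r())
for z in (.111,.109,.107,.105,.103,.101,.099):
    hit=env.move_straight([.511,-.088,z],rate=.008,force_limit=14); print(z,hit,r())
    if hit or env.read_state()["force"][2]>14: break
E
```

```text
False (7.81, array([ 0.5111, -0.088 ,  0.1139]), array([-0.1, -0.4,  0.6]))
0.111 False (8.33, array([ 0.5116, -0.088 ,  0.1116]), array([-0.2,  0.3,  4.1]))
0.109 False (8.73, array([ 0.5114, -0.088 ,  0.1094]), array([ 0.2, -0.3,  5.2]))
0.107 False (9.13, array([ 0.5111, -0.088 ,  0.1071]), array([-0.3,  0.3,  5.8]))
0.105 False (9.53, array([ 0.5111, -0.088 ,  0.1051]), array([-1.2,  0.7,  4.8]))
0.103 False (9.93, array([ 0.5127, -0.0882,  0.1048]), array([-0.7,  0.1, 10.8]))
0.101 False (10.33, array([ 0.513 , -0.0883,  0.1045]), array([-3.2,  1.4, 20.8]))
```

Contact came at about 0.1116 m, then a steady 5 N, then a firm stop at about 0.1047 m, which is 7 mm of travel. I'll withdraw and verify.

```bash
python3 - <<'E'
from h import *
p=env.read_state()["position"]
env.move_straight([p[0],p[1],.125],rate=.03); env.move_straight([.511,-.088,.25],rate=.12)
env.goto([.40,.25,.30],[180,0,-110])
s=env.grab_frame("side");t=env.grab_frame("top");a=red(s,(280,315,245,290));b=red(t,(340,372,222,252))
print(a,b,tri(ray(s,*a[:2]),ray(t,*b[:2])));st=env.read_state();print(st["clock"],st["position"],st["force"])
cv2.imwrite("pics/e.png",np.hstack([cv2.resize(s["image"][200:300,250:350],(400,400)),cv2.resize(t["image"][180:280,310:410],(400,400))]))
E
```

```text
(np.float64(295.3196721311475), np.float64(266.4590163934426), 122, np.int64(290), np.int64(301), np.int64(261), np.int64(272)) (np.float64(354.58415841584156), np.float64(237.98019801980197), 101, np.int64(349), np.int64(360), np.int64(233), np.int64(243)) [ 0.51021241 -0.08766358  0.09842129]
13.925 [0.40043454 0.24917685 0.29970318] [ 0.339194   -0.09184611  0.38981688]
```

View pics/e.png

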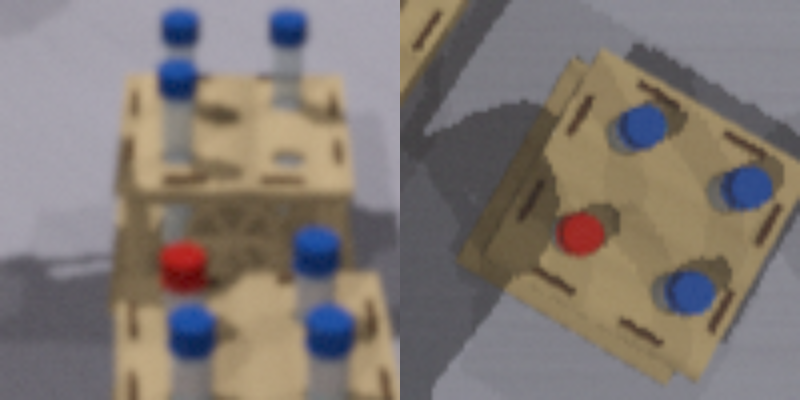

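The red cap dropped 7.0 mm (triangulated height 0.1054 to 0.0984). In the side view it now sits lower, at (295,266), and the tube still stands upright with the blue caps unmoved.

```bash
python3 -c "
from workcell import env
print(env.close_job())"
```

```text
the job is handed in; nothing more can be done
None
```

The red cap is pressed fully home (7 mm of travel, about 21 N at the stop), the arm is withdrawn with the blue-capped tubes unmoved and nothing else touched, and the job is handed in.

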